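Unpin the battery tester and hold its dial at the third click

TASK

Draw the red locking pin straight up out of the battery tester, park it upright in the open notch on the tester's side with its head resting on the notch, and let go of it. Then push the dial round clockwise by its yellow finger post, past the first two clicks to the third (green mark), and hold it there against the return spring: finish while your fingers are still holding the post at the green mark. Leave the remotes, coasters, jar and spare-cell holder where they are.

Things in the scene. Friction and masses are not known exactly. Their poses are not given: they have to be found in the camera images.
- tester: white battery tester fixed to the cabinet, 160 (its x) x 190 (its y) x 45 mm high; origin at the centre of its underside, z up; flat top at 45 mm. On top: the black dial, the locking pin, and near its far edge (x 43 to 69 mm, y 5 to 80 mm) a cell in chrome clips up to 21 mm above the top. The notch sticks out of its +y side
- bore (a point): mouth of the pin's upright bore in the tester's top (9 mm wide, 34 mm deep); axes as the tester's
- notch (a point): parking place for the pin: a slot 12.5 mm wide (tester's x) between two grey cheeks on the tester's +y side, open at the top, at the bottom and at its +y end, 40 mm long (18 mm from this point to the tester's wall, 22 mm to the open end); the cheeks' tops are level with the tester's top, and this point lies between them at that height, where the axis of the parked pin should be. Cheeks 30 mm high with 15 mm of air below them. Axes as the tester's
- pin_grip (a point): middle of the pin's red head, on the pin's axis, z along the pin (up). Head: a cylinder 22 mm across and 46 mm tall (23 mm above and below this point). Below the head a steel shaft 8 mm across, 28 mm long, its foot tapered (the foot is 51 mm below this point). In the bore and in the notch alike the head's underside rests at the level of the tester's top. While it is in the bore it blocks the dial
- pin: the locking pin (about 35 g, red head, steel shaft); origin on its axis at the underside of the head, z up
- dial (a joint): angle of the dial, rad: 0 at rest, grows clockwise seen from above. Clicks at 0.35 (yellow mark), 0.70 (orange), 1.05 (green), humps between at 0.18, 0.53, 0.88; stop at 1.12. The pin in the bore blocks it at 0.04. A spring returns it to 0 when let go: at the post 3 to 7 N on the way, 5 N to hold at the third click, a few N more if the post is pinched hard. A springy arm lags its target, so check
- dial_axis (a point): the dial's upright turning axis, at the height of the tester's top (45 mm); the dial, with its arm and opposite ear, rises 10 mm above that
- post_grip (a point): middle of the graspable part of the yellow finger post on the dial's arm: an upright cylinder 16 mm across, 55 mm from the dial's axis, rising from 10 to 54 mm above the tester's top (this point is 36 mm above it). At rest it lies from the axis in the direction 58 degrees clockwise, seen from above, of the tester's x axis; it travels round with the dial. The post's body is named dial_c3 where a rule speaks of it
- remote_black: black remote, 24 x 48 x 145 mm, standing in the teal rack; origin at its foot
- remote_ac: white air-conditioner remote, 24 x 48 x 130 mm, standing in the teal rack; origin at its foot
- remote_fan: silver fan remote, 24 x 48 x 120 mm, standing in the teal rack; origin at its foot
- coaster0: white ceramic coaster, 90 mm across, 8 mm thick; origin at the centre of its underside
- coaster1: blue ceramic coaster, 90 mm across, 8 mm thick; origin at the centre of its underside
- coaster2: terracotta coaster, 90 mm across, 8 mm thick; origin at the centre of its underside
- jar: glass screw-top jar, 72 mm across, 95 mm high; origin at the centre of its underside
- cell_holder: chrome holder with two spare cells, 70 x 45 x 22 mm; origin at the centre of its underside

How it is judged (in metres and radians):
On the way, in this order (a step that is already met when the one before it is completed fails the run):
1. the pin is drawn up clear of its bore, the dial still at rest (z of pin_grip in the frame of bore above 0.052 m and value of joint dial below 0.12 rad), for 0.1 s.
2. the pin hangs upright in the side notch, let go, the dial still at rest (x of pin_grip in the frame of notch between -0.006 and 0.006 m and y of pin_grip in the frame of notch between -0.018 and 0.016 m and z of pin_grip in the frame of notch between 0.018 and 0.028 m and angle between pin_grip's own z axis and vertical below 0.2 rad and contact force between the fingers and pin below 0.3 N and value of joint dial below 0.12 rad), for 0.3 s.
3. the dial is pushed to the third click (value of joint dial above 0.96 rad), for 0.3 s.
At the end, for the whole second after the job is handed in: pin at rest, upright (0.2 rad) in the notch, untouched: axis within 6 mm across the slot and -18 to +16 mm along it from the notch point, head within 5 mm of resting height; dial beyond 0.96 rad with the fingers pressing the post (over 1 N) (x of pin_grip in the frame of notch between -0.006 and 0.006 m and y of pin_grip in the frame of notch between -0.018 and 0.016 m and z of pin_grip in the frame of notch between 0.018 and 0.028 m and angle between pin_grip's own z axis and vertical below 0.2 rad and contact force between the fingers and pin below 0.3 N and value of joint dial above 0.96 rad and contact force between the fingers and dial_c3 above 1 N and contact force between pin and dial_c3 below 0.3 N and linear speed of pin below 0.02 m/s); the arm keeps its last pose, push and grip.
It fails at once if a remote, coaster, the jar or the spare-cell holder is moved by more than 30 mm or the jar tipped (distance of any of remote_black, remote_ac, remote_fan, coaster0, coaster1, coaster2, jar, cell_holder from where it was at the start of the episode above 0.03 m or angle between jar's own z axis and vertical above 0.4 rad).
It also fails if it takes over 45 s, if anything falls off the work surface, if the arm or the gripper's body presses on something with over 40 N, if the wrist force passes 120 N, or if a joint passes its speed limit or range.

ROBOT

A 6-joint arm with a two-finger parallel gripper is mounted at the origin on the work surface. World frame = base frame: x ahead of the robot, y to its left, z up, the work surface at z = 0. Lengths are in m, angles in degrees, forces in N, time in s.
With the tool pointing down it reaches from about 0.35 to 0.875 m from the base axis. Payload 4.2 kg.
Tool frame: the origin (TCP) lies on the centre line of the jaws, within the pads' length; the fingertips stand 19 mm ahead of it and the grasp point (between the pads) is the TCP; x points along the fingers, y is the direction in which the jaws open and shut, and the axes are right-handed (so a half turn about x gives the same grasp; the last joint's range is limited). The gripper opens to 87 mm and grips with 3 to 60 N. Pads are 19 mm wide; open, the fingers measure 117 mm over their backs; the gripper's body (75 mm by 190 mm) begins 51 mm behind the grasp point.
Start: joints at [91.65, 22.042, 0.453, 0, -68.411, -14.817], TCP at [0.142, 0.609, 0.242] pointing down, gripper open.
Joint ranges: [-179.83, 179.83], [-69.29, 118.12], [-61.27, 80.66], [-181.25, 117.63], [-171.15, -9.14], [-177.46, 177.46]. Speed limits (degrees/s): [159.86, 159.86, 180, 180, 180, 180].

INTERFACE

Orientations are given as a 3x3 rotation matrix whose columns are the frame's x, y, z axes.
In Python, from station import * gives the robot as it stands.
- The arm moves only by the shell command python3 -m creep 'ROWS'. ROWS is JSON, a list of rows, each a list of 5 numbers: the opening, from 0 (shut) to 1 (fully open), then the shift along the world's x, y, z in mm, then the turn about the world's z in rad. In form: [[jaw, x, y, z, turn], ...]. A call has exactly 8 rows; each row is the pose to reach, as a shift and turn from the pose measured when the call began; what a row does not reach only later rows make up. A row lasts 1/10 s, in which the tool goes at most 50 mm and 8.59 degrees, less where a joint would pass 70% of its speed; a pose out of reach is approached as far as the arm can. A call with a gripper value outside its range is refused whole. The fingers move at their own pace and stop on an object; the grip force is fixed at half the most. Time passes only in rows, so rows that repeat a pose let the fingers close, or fill a call up. It gives the time, the measured TCP pose, the force and the opening at its end, in the units of the state.
- sense(): the state, without advancing time (a new reading comes with each control period).
- capture(name): name is "side" or "top" or "wrist"; returns a dict with "image" (420x560x3 uint8, blue, green, red), "z_map" (420x560 float32, m along the optical axis (not along the pixel's ray), 0 where there is no reading), "mtx" (3x3 intrinsics, pixels), "k1" (the pictures are not rectified: a ray, as slopes to the right and down, at radius r is drawn at 1 + k1 r^2 times it, then the intrinsics apply), "eye" and "attitude" of the camera in the world. Camera axes: x right, y up, looking along -z (the intrinsics and any distortion apply to the point x, -y, -z); pixel columns grow to the right and rows downward; lengths in m; the calibration is good to about 2 mm. A picture is of the moment at which its call begins.
- finish_job(): hands the job in, once; it reports no verdict.
Trained networks look in a picture, given as the dict that the camera call returned (one of the last four; its "shot" number tells which), for a name from the list of things; names that differ only in an ending like _2 or _b are one class to them, and where a whole thing is asked for, a point or a joint stands for the part that bears it (a point fixed in the world has none). Each returns a list of dicts, best first, with "confidence" (0 to 1); they miss things now and then, are a little off and sometimes report something else, mostly with a low value. They report only what shows in the picture. A call takes as long as a camera call.
- look_for(picture, thing): "box" ([left, top, right, bottom] in pixels, round what is visible of it).
- mark_of(picture, thing): "centre" ([column, row] in pixels: a listed point, or the origin of a listed thing).
The state is a dict: "time_s": time; "joints": joint angles; "joint_velocities": joint speeds; "effort": joint torques, N m; "tcp_pos": TCP position; "ee_rot": TCP orientation; "wrist_force": force on the tool from outside, world axes, zero at the start; "moment": the same for the moment, N m; "gripper_width": opening from 0.0 (shut) to 1.0 (fully open).
Only numpy, scipy, OpenCV 4.12 (cv2) and the standard library are available. Lean on these libraries where they do the work, as an engineer would, in place of code of your own. Each camera call takes 0.05 s, during which the arm holds its last target.

## Working session

There is one attempt and no reset: what is moved stays moved. The work goes in short steps, Python scripts to look and compute and a shell command to move; the robot and the scene stay as the last step left them, time stands still between calls to the robot, and variables do not carry over. Pictures are saved under pics/ and viewed, and the job is handed in when it is done.

```bash
mkdir -p pics; ls; cat > h.py <<'E'
from station import *
import numpy as np, cv2
def ray(p,uv):
    K=np.array(p["mtx"]);k1=p["k1"]
    d=np.array([(uv[0]-K[0,2])/K[0,0],(uv[1]-K[1,2])/K[1,1]])
    s=d.copy()
    for _ in range(20): s=d/(1+k1*(s@s))
    R=np.array(p["attitude"]); 
    return np.array(p["eye"]),R@np.array([s[0],-s[1],-1.0])
def atz(p,uv,z):
    e,r=ray(p,uv); return e+r*(z-e[2])/r[2]
def deep(p,uv):
    u,v=int(round(uv[0])),int(round(uv[1])); z=p["z_map"][v,u]
    e,r=ray(p,uv); return e+r*z
def proj(p,X):
    R=np.array(p["attitude"]);c=R.T@(np.array(X)-np.array(p["eye"]))
    s=np.array([c[0]/-c[2],-c[1]/-c[2]]); s=s*(1+p["k1"]*(s@s)); K=np.array(p["mtx"])
    return np.array([K[0,0]*s[0]+K[0,2],K[1,1]*s[1]+K[1,2]])
E
python3 - <<'E'
from h import *
np.set_printoptions(precision=4,suppress=True)
s=sense(); print(s["time_s"],s["tcp_pos"],np.array(s["ee_rot"]),s["gripper_width"])
for n in ["side","top","wrist"]:
    p=capture(n); cv2.imwrite(f"pics/{n}0.png",p["image"])
    print(n,p["eye"],p["k1"],np.array(p["mtx"]).tolist())
    for t in ["tester","bore","notch","pin_grip","dial_axis","post_grip","pin"]:
        m=mark_of(p,t)[:2]
        for q in m:
            print(t,np.round(q["centre"],1),round(q["confidence"],2))
print(sense()["time_s"])
E
```

```text
pics
0.0 [0.1422 0.608  0.2405] [[-0.0004 -0.228  -0.9737]
 [-0.0021 -0.9737  0.228 ]
 [-1.      0.0022 -0.0001]] 1.0021710873337606
side [-0.1505 -0.8732  0.797 ] -0.001158139406107897 [[450.1658190293455, 0.0, 281.4744550784237], [0.0, 450.1658190293455, 206.025347689959], [0.0, 0.0, 1.0]]
tester [273.1 208.1] 0.93
bore [259.5 194.8] 0.84
bore [387.4 339.9] 0.74
notch [241.2 185.2] 0.8
notch [340.9 311.1] 0.3
pin_grip [260.3 186.4] 0.66
dial_axis [275.5 198.5] 0.93
post_grip [288.  192.2] 0.85
post_grip [389.2 336.7] 0.6
pin [259.6 195.8] 0.58
top [ 0.2676 -0.0104  1.3318] -0.033866552443729596 [[503.6883087564361, 0.0, 282.7692704885848], [0.0, 503.6883087564361, 217.4380427871016], [0.0, 0.0, 1.0]]
tester [239.5 214.6] 0.68
tester [258.4 199.1] 0.16
bore [225.3 227.4] 0.55
notch [198.2 235.9] 0.95
pin_grip [225.8 220.4] 0.47
dial_axis [245.8 218.4] 0.97
dial_axis [240.2 215.3] 0.4
post_grip [258.9 199.9] 0.95
pin [223.1 227. ] 0.58
wrist [0.2069 0.593  0.3851] -0.07900420063649656 [[377.0737792123866, 0.0, 274.02292189197635], [0.0, 377.0737792123866, 205.22859125790566], [0.0, 0.0, 1.0]]
1.2
```

View pics/top0.png

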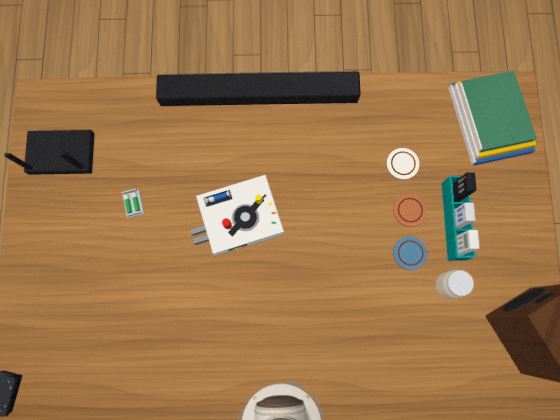

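View pics/side0.png

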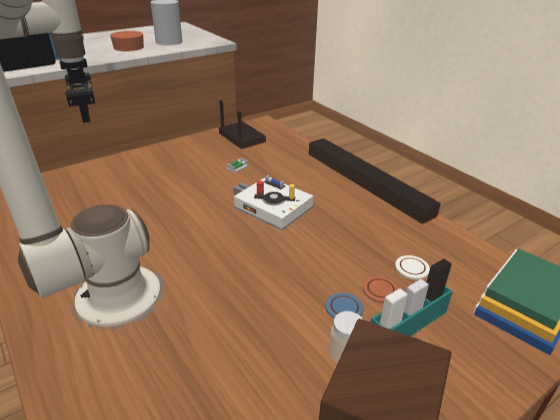

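```bash
python3 - <<'E'
from h import *
np.set_printoptions(precision=4,suppress=True)
P={n:capture(n) for n in ["top","side"]}
H=dict(tester=0,bore=.045,notch=.045,pin_grip=.068,dial_axis=.045,post_grip=.081,pin=.045)
res={}
for t,z in H.items():
    for n,p in P.items():
        m=mark_of(p,t)
        for q in m[:1]:
            X=atz(p,q["centre"],z); print(t,n,X[:2],round(q["confidence"],2))
im=P["top"]["image"]; c=im[150:280,170:310]
cv2.imwrite("pics/topc.png",cv2.resize(c,None,fx=5,fy=4.5,interpolation=cv2.INTER_CUBIC)[:600,:800])
c=P["side"]["image"][160:240,210:330]
cv2.imwrite("pics/sidec.png",cv2.resize(c,None,fx=6,fy=6,interpolation=cv2.INTER_CUBIC))
E
```

```text
tester top [0.5252 0.0975] 0.62
tester side [0.5334 0.0968] 0.92
bore top [0.507 0.143] 0.68
bore side [0.4999 0.1147] 0.74
notch top [0.4809 0.204 ] 0.92
notch side [0.4882 0.1934] 0.75
pin_grip top [0.5065 0.13  ] 0.59
pin_grip side [0.5049 0.1342] 0.45
dial_axis top [0.5195 0.0844] 0.62
dial_axis side [0.5198 0.0715] 0.8
post_grip top [0.5593 0.0462] 0.95
post_grip side [0.552  0.0409] 0.62
pin top [0.5013 0.1362] 0.4
pin side [0.498 0.135] 0.52
```

View pics/topc.png

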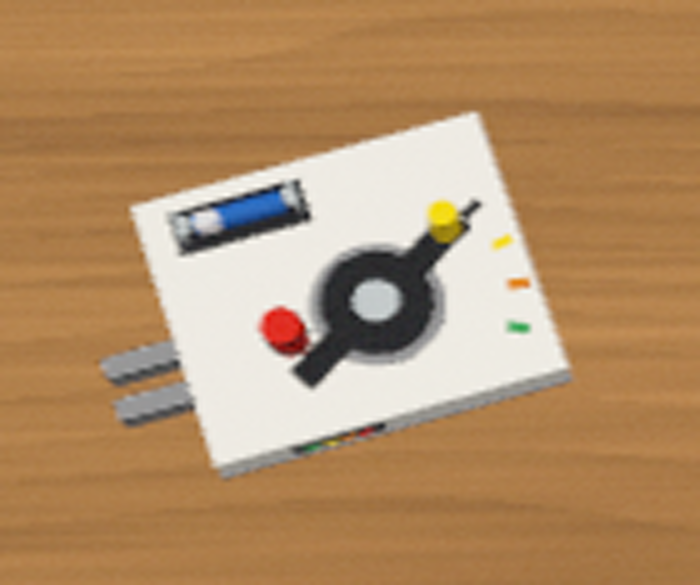

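View pics/sidec.png

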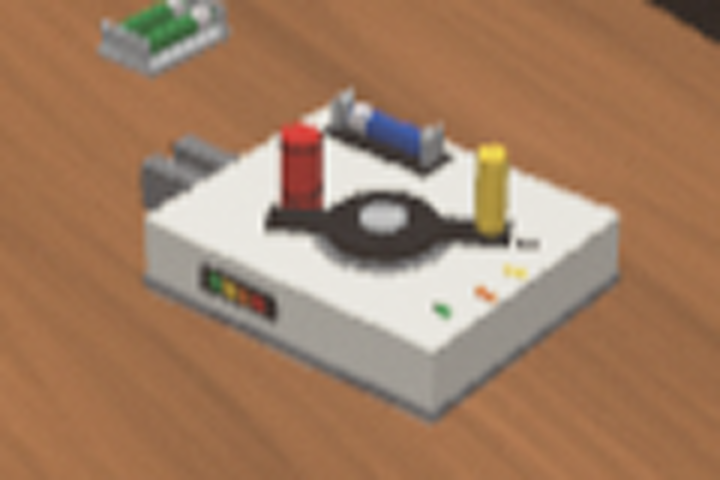

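```bash
python3 - <<'E'
from h import *
np.set_printoptions(precision=4,suppress=True)
p=capture("top"); w=capture("wrist")
C=[(132,207),(478,112),(568,370),(222,467)]
X=np.array([atz(p,(u/5+170-.4,v/4.5+150-.4),.045)[:2] for u,v in C])
print(X, X.mean(0))
# TL = +x,+y ; TR=+x,-y ; BR=-x,-y ; BL=-x,+y
ex=(X[0]+X[1]-X[2]-X[3])/2; ey=(X[0]+X[3]-X[1]-X[2])/2
print(np.linalg.norm(ex),np.linalg.norm(ey),np.degrees(np.arctan2(ex[1],ex[0])),np.degrees(np.arctan2(-ey[0],ey[1])))
for nm,(u,v) in dict(dial=(376,300),).items(): print(nm,atz(p,(u/5+170-.4,v/4.5+150-.4),.055))
print(atz(p,(442/5+170-.4,212/4.5+150-.4),.099), atz(p,(282/5+170-.4,327/4.5+150-.4),.091))
print(np.array(w["attitude"]),w["eye"],sense()["tcp_pos"])
E
```

```text
[[ 0.5826  0.2137]
 [ 0.6368  0.0311]
 [ 0.4821 -0.0139]
 [ 0.429   0.1649]] [0.5326 0.099 ]
0.1610703224824987 0.18847300357784455 16.917976668148214 16.53773883868659
dial [0.5229 0.0847 0.055 ]
[0.5637 0.0481 0.099 ] [0.5012 0.1292 0.091 ]
[[-0.2282  0.9441  0.238 ]
 [-0.9736 -0.2211 -0.0561]
 [-0.0004 -0.2445  0.9696]] [0.2069 0.593  0.3851] [0.1423 0.6086 0.2415]
```

```bash
python3 -m creep '[[0.6,20,-30,0,-0.06],[0.6,45,-60,0,-0.13],[0.6,70,-92,0,-0.2],[0.6,95,-125,0,-0.27],[0.6,120,-158,0,-0.34],[0.6,145,-192,0,-0.41],[0.6,170,-225,0,-0.48],[0.6,192,-255,0,-0.55]]'
```

```text
time_s: 2.9
tcp_pos: [0.3352, 0.352, 0.2419]
ee_rot: [[0.0, -0.705, -0.709], [0.001, -0.709, 0.705], [-1.0, -0.001, 0.0]]
wrist_force: [0.7, -0.4, 0.6]
gripper_width: 0.604
```

```bash
python3 -m creep '[[0.6,25,-34,0,-0.07],[0.6,50,-67,0,-0.14],[0.6,75,-100,-10,-0.21],[0.6,100,-134,-20,-0.29],[0.6,125,-168,-30,-0.37],[0.6,150,-201,-40,-0.44],[0.6,165,-222,-40,-0.495],[0.6,165,-222,-40,-0.495]]'
python3 - <<'E'
from h import *
np.set_printoptions(precision=4,suppress=True)
p=capture("wrist"); cv2.imwrite("pics/wrist1.png",p["image"])
H=dict(tester=0,bore=.045,notch=.045,pin_grip=.068,dial_axis=.045,post_grip=.081,pin=.045)
for t,z in H.items():
    for q in mark_of(p,t)[:2]:
        print(t,np.round(q["centre"],1),atz(p,q["centre"],z)[:2],round(q["confidence"],2))
print(p["eye"],sense()["tcp_pos"],sense()["time_s"])
E
```

```text
time_s: 3.7
tcp_pos: [0.5014, 0.1277, 0.2014]
ee_rot: [[0.0, -0.959, -0.284], [-0.001, -0.284, 0.959], [-1.0, 0.0, -0.001]]
wrist_force: [-0.0, 0.4, -0.5]
gripper_width: 0.601
tester [248.3 145.2] [0.5339 0.0996] 0.61
bore [273.2 198.5] [0.501  0.1308] 0.66
pin_grip [270.3 205.4] [0.503  0.1314] 0.82
dial_axis [266.4 141. ] [0.5193 0.0877] 0.91
post_grip [220.4  71.6] [0.562  0.0491] 0.71
pin [274.8 196. ] [0.5003 0.1285] 0.75
[0.5202 0.0636 0.3449] [0.4998 0.1308 0.2022] 4.1
```

View pics/wrist1.png

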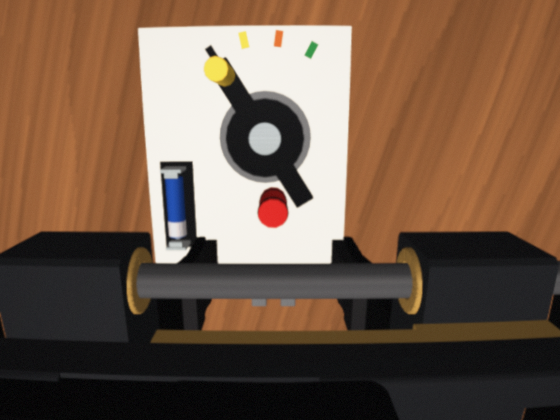

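```bash
python3 - <<'E'
from h import *
np.set_printoptions(precision=4,suppress=True)
p=capture("wrist"); im=p["image"].astype(int); b,g,r=im[...,0],im[...,1],im[...,2]
print(sense()["tcp_pos"])
def blob(m,lo=30):
    n,l,s,c=cv2.connectedComponentsWithStats(m.astype(np.uint8)); i=1+np.argmax(s[1:,4]); return s[i],c[i]
for thr in (170,190):
  s,c=blob((r>thr)&(g<60)&(b<60)); print("redtop",s,c,atz(p,c,.091))
for thr in (200,225):
  s,c=blob((r>thr)&(g>thr-40)&(b<90)); print("yeltop",s,c,atz(p,c,.099))
s,c=blob((abs(r-b)<25)&(r>150)&(r<225)&(np.hypot(*(np.indices(r.shape)-np.array([138,265])[:,None,None]))<25)); print("hub",s,c,atz(p,c,.055),deep(p,c))
print("depth red",deep(p,(273,211)),"yel",deep(p,(215,68)),"top",deep(p,(300,230)))
C=np.array([atz(p,c,.045)[:2] for c in [(140,28),(351,26)]]); d=C[0]-C[1]; print(C,np.linalg.norm(d),np.degrees(np.arctan2(d[1],d[0])))
ee=np.array(sense()["ee_rot"]); print(np.degrees(np.arctan2(-ee[1,1],-ee[0,1])))
E
```

```text
[0.4999 0.1307 0.2022]
redtop [258 194  29  27 598] [271.7625 206.7508] [0.5017 0.1299 0.091 ]
redtop [258 194  28  27 582] [271.7354 207.0189] [0.5017 0.1301 0.091 ]
yeltop [206  50  22  26 389] [216.6195  62.126 ] [0.5621 0.0488 0.099 ]
yeltop [206  50  22  25 377] [216.4536  62.0663] [0.5622 0.0488 0.099 ]
hub [249 118  31  31 767] [264.2451 132.9192] [0.5215 0.085  0.055 ] [0.5215 0.0849 0.0578]
depth red [0.5001 0.1323 0.0922] yel [0.5621 0.0525 0.0992] top [0.4705 0.1533 0.0466]
[[ 0.6341  0.0369]
 [ 0.4822 -0.0097]] 0.1588545886653192 17.03397863663395
16.879524650215572
```

```bash
python3 -m creep '[[0.6,2,-1,-25,0],[0.6,2,-1,-50,0],[0.6,2,-1,-75,0],[0.6,2,-1,-95,0],[0.6,2,-1,-110,0],[0.6,2,-1,-120,0],[0.6,2,-1,-121,0],[0.6,2,-1,-121,0]]'
python3 - <<'E'
from h import *
p=capture("wrist"); cv2.imwrite("pics/wrist2.png",p["image"]);s=sense();print(s["tcp_pos"],s["wrist_force"])
E
```

```text
time_s: 4.95
tcp_pos: [0.5022, 0.13, 0.0815]
ee_rot: [[0.002, -0.957, -0.291], [0.001, -0.291, 0.957], [-1.0, -0.002, 0.0]]
wrist_force: [-0.2, -1.4, 0.5]
gripper_width: 0.601
[0.50236438 0.13010168 0.08184892] [0.27705471 1.23401284 0.3975304 ]
```

View pics/wrist2.png

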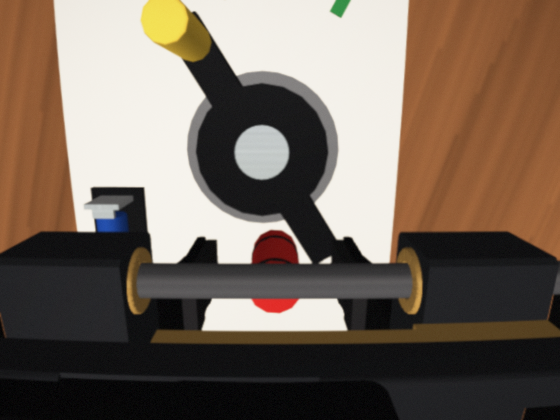

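The red head (about 275,290) lies centred between the two fingers (200 and 350), and the tips are clear of the dial. Next I close on it.

```bash
python3 -m creep '[[0.0,0,0,0,0],[0.0,0,0,0,0],[0.0,0,0,0,0],[0.0,0,0,0,0],[0.0,0,0,0,0],[0.0,0,0,0,0],[0.0,0,0,0,0],[0.0,0,0,0,0]]'
```

```text
time_s: 5.8
tcp_pos: [0.5024, 0.1301, 0.082]
ee_rot: [[0.002, -0.957, -0.291], [0.001, -0.291, 0.957], [-1.0, -0.003, 0.0]]
wrist_force: [-0.4, -0.4, 1.9]
gripper_width: 0.248
```

```bash
python3 -m creep '[[0.0,0,0,6,0],[0.0,0,0,14,0],[0.0,0,0,22,0],[0.0,0,0,30,0],[0.0,0,0,38,0],[0.0,0,0,46,0],[0.0,0,0,52,0],[0.0,0,0,52,0]]'
python3 - <<'E'
from h import *
np.set_printoptions(precision=4,suppress=True)
s=sense();print(s["tcp_pos"],s["wrist_force"],s["gripper_width"])
for n in ("side","top","wrist"):
    p=capture(n); 
    c=p["image"]
    if n=="side": c=cv2.resize(c[130:250,200:340],None,fx=5,fy=5)
    if n=="top": c=cv2.resize(c[150:280,160:310],None,fx=4,fy=4)
    cv2.imwrite(f"pics/{n}3.png",c)
    for t,z in dict(notch=.045,bore=.045,pin_grip=.119).items():
        for q in mark_of(p,t)[:2]: print(n,t,np.round(q["centre"],1),atz(p,q["centre"],z)[:2],round(q["confidence"],2))
print(sense()["tcp_pos"])
E
```

```text
time_s: 6.6
tcp_pos: [0.5029, 0.1303, 0.1351]
ee_rot: [[0.004, -0.957, -0.291], [0.002, -0.291, 0.957], [-1.0, -0.005, 0.001]]
wrist_force: [0.7, -0.4, 0.1]
gripper_width: 0.244
[0.5029 0.1303 0.1351] [ 0.684  -0.427   0.0787] 0.24445924023930043
side notch [240.9 188.9] [0.4679 0.1872] 0.83
side bore [261.8 193.7] [0.5071 0.126 ] 0.7
side bore [343.  353.8] [ 0.3065 -0.4728] 0.64
side pin_grip [260.2 172.3] [0.5062 0.1326] 0.57
top notch [199.5 235.3] [0.4767 0.2029] 0.83
top bore [222.5 225.5] [0.5015 0.1435] 0.7
top pin_grip [399.9 163.2] [ 0.6392 -0.3098] 0.65
wrist notch [274.5 318.4] [0.4809 0.1994] 0.78
wrist bore [277.9 220.9] [0.4993 0.1314] 0.74
wrist pin_grip [272.8 268.2] [0.5019 0.1325] 0.65
[0.5024 0.13   0.1338]
```

View pics/side3.png

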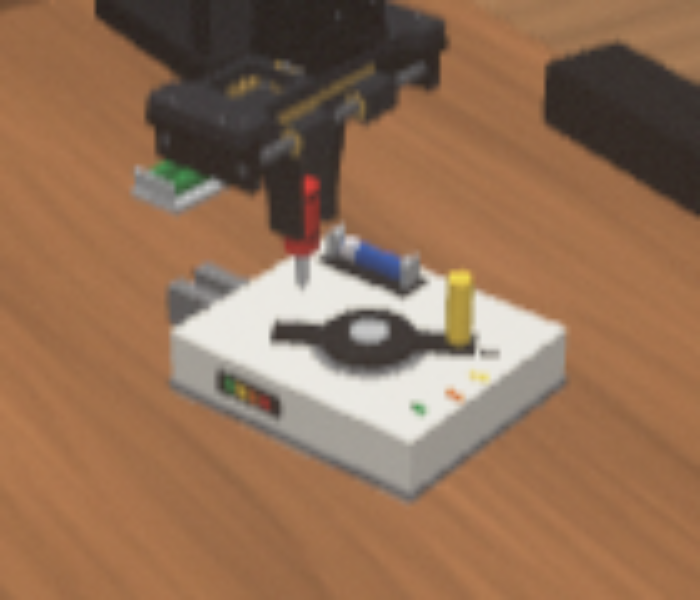

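View pics/wrist3.png

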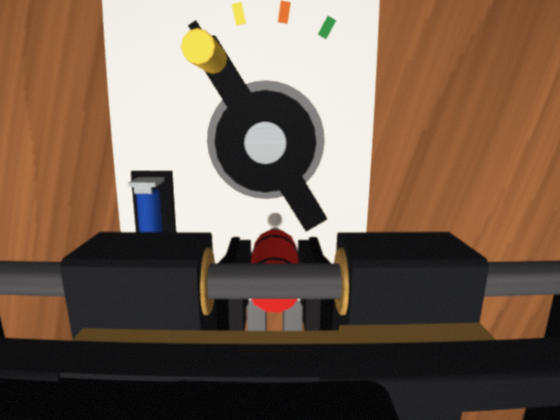

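View pics/top3.png

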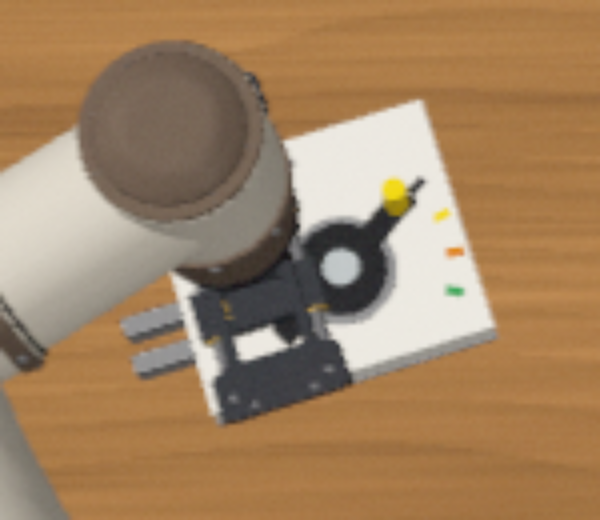

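```bash
python3 - <<'E'
from h import *
np.set_printoptions(precision=4,suppress=True)
p=capture("wrist"); im=p["image"]; print(sense()["tcp_pos"])
cv2.imwrite("pics/w4c.png",cv2.resize(im[200:335,225:325],None,fx=6,fy=4.4,interpolation=cv2.INTER_CUBIC))
for r in (308,314,320,326): print(r,im[r,240:310].mean(1).astype(int).tolist())
E
```

```text
[0.5024 0.1301 0.1339]
308 [39, 38, 31, 22, 15, 39, 70, 99, 120, 125, 126, 125, 124, 126, 125, 125, 123, 124, 123, 121, 119, 114, 110, 108, 105, 104, 107, 103, 105, 105, 104, 104, 104, 105, 104, 104, 103, 104, 103, 104, 106, 104, 105, 102, 104, 104, 107, 109, 115, 119, 124, 124, 121, 121, 122, 123, 122, 124, 122, 121, 120, 111, 81, 42, 22, 22, 31, 36, 37, 38]
314 [40, 38, 35, 22, 18, 39, 67, 97, 119, 125, 126, 125, 124, 124, 125, 124, 123, 125, 124, 122, 123, 122, 122, 123, 111, 87, 73, 87, 101, 105, 104, 105, 103, 102, 103, 102, 105, 106, 109, 109, 109, 108, 100, 89, 100, 115, 123, 125, 124, 124, 122, 124, 123, 125, 123, 122, 122, 121, 121, 122, 119, 110, 76, 36, 21, 22, 32, 35, 39, 41]
320 [39, 39, 34, 21, 21, 42, 74, 100, 117, 124, 125, 125, 124, 123, 125, 121, 124, 122, 123, 121, 123, 122, 123, 118, 109, 89, 75, 87, 100, 102, 103, 101, 101, 103, 105, 105, 107, 111, 109, 110, 108, 106, 97, 86, 100, 115, 123, 125, 124, 124, 121, 124, 124, 121, 122, 121, 121, 121, 120, 121, 119, 103, 68, 35, 20, 26, 31, 38, 39, 40]
326 [38, 38, 34, 28, 34, 69, 98, 108, 119, 123, 124, 123, 125, 123, 122, 122, 122, 124, 122, 123, 121, 121, 122, 118, 110, 90, 74, 87, 98, 101, 101, 103, 103, 106, 107, 107, 108, 110, 108, 109, 108, 105, 98, 87, 102, 117, 123, 122, 123, 123, 124, 122, 121, 122, 121, 121, 120, 122, 119, 119, 118, 104, 87, 60, 34, 26, 35, 37, 40, 38]
```

View pics/w4c.png

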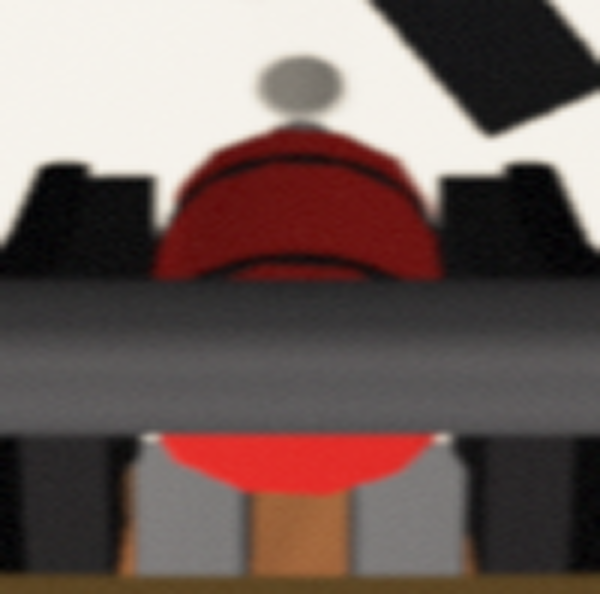

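```bash
python3 - <<'E'
from h import *
np.set_printoptions(precision=4,suppress=True)
p=capture("wrist"); t=sense()["tcp_pos"]; print(t)
a=np.radians(16.95); ex=np.array([np.cos(a),np.sin(a)]); ey=np.array([-ex[1],ex[0]])
bo=atz(p,(274.9,218.9),.045)[:2]
print("bore",bo)
for r in (314,320,326):
    L=atz(p,(264.2,r),.045)[:2];R=atz(p,(284.6,r),.045)[:2]; m=(L+R)/2
    d=m-bo; print(r,m,"local",d@ex*1e3,d@ey*1e3,"w",np.linalg.norm(L-R)*1e3)
# side: tester +y wall from corners: local of notch
p=capture("top"); 
# cheeks ends in first top picture
for uv in [(102,362),(116,402),(174,345),(187,388)]:
    X=atz(p,(uv[0]/5+170-.4,uv[1]/4.5+150-.4),.045)[:2]; d=X-np.array([.5326,.099]); print(X,d@ex,d@ey)
E
```

```text
[0.5024 0.1301 0.1339]
bore [0.5017 0.1308]
314 [0.4821 0.1964] local 0.37335587301485523 68.44862755102751 w 14.091112241264769
320 [0.4807 0.2009] local 0.3768427556933038 73.15134323706376 w 14.164840297214475
326 [0.4793 0.2055] local 0.3803580447159462 77.90770796913091 w 14.240028377249875
[0.491  0.2278] -0.0022853637660987277 0.1353576217036024
[0.4675 0.2201] -0.02694413674034578 0.13485340876752522
[0.5003 0.1905] -0.004252597332427138 0.0969615617534476
[0.475  0.1835] -0.03044835378300012 0.09757415920471506
```

```bash
python3 -m creep '[[0.0,-4,12,0,0],[0.0,-8,26,0,0],[0.0,-12,40,0,0],[0.0,-16,54,0,0],[0.0,-19,65,0,0],[0.0,-21,71,0,0],[0.0,-21,71,0,0],[0.0,-21,71,0,0]]'
python3 - <<'E'
from h import *
np.set_printoptions(precision=4,suppress=True)
for n in ("wrist","side"):
    p=capture(n); c=p["image"]
    if n=="side": c=cv2.resize(c[130:250,200:340],None,fx=5,fy=5,interpolation=cv2.INTER_CUBIC)
    else: c=cv2.resize(c[160:330,215:335],None,fx=5,fy=3.5,interpolation=cv2.INTER_CUBIC)
    cv2.imwrite(f"pics/{n}5.png",c)
print(sense()["tcp_pos"])
E
```

```text
time_s: 8.15
tcp_pos: [0.4813, 0.2011, 0.1339]
ee_rot: [[0.002, -0.957, -0.291], [0.001, -0.291, 0.957], [-1.0, -0.002, 0.0]]
wrist_force: [0.7, 0.7, -0.8]
gripper_width: 0.242
[0.4814 0.2007 0.1339]
```

View pics/wrist5.png

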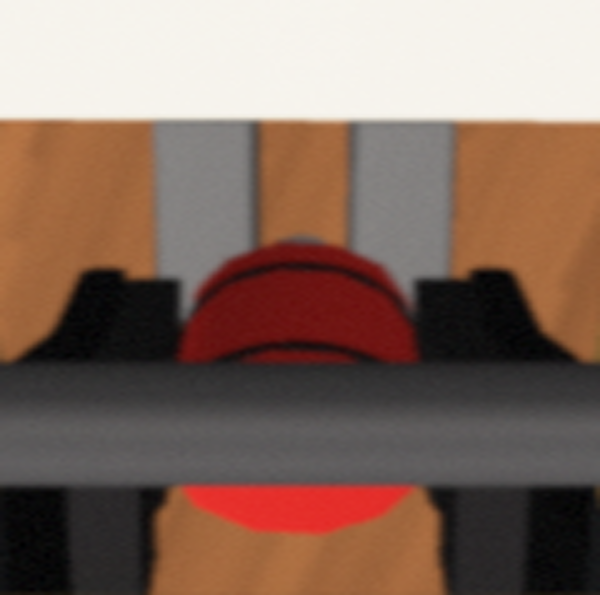

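View pics/side5.png

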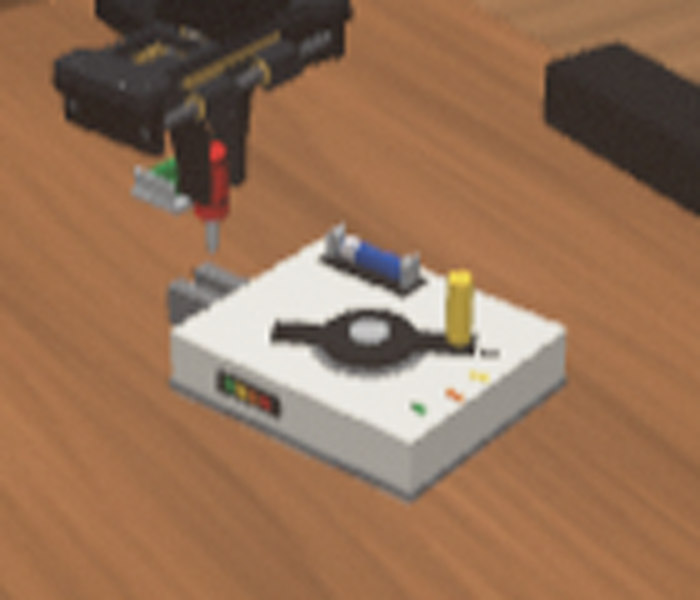

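```bash
python3 -m creep '[[0.0,-0.5,0,-8,0],[0.0,-0.5,0,-18,0],[0.0,-0.5,0,-28,0],[0.0,-0.5,0,-36,0],[0.0,-0.5,0,-43,0],[0.0,-0.5,0,-49,0],[0.0,-0.5,0,-51,0],[0.0,-0.5,0,-51,0]]'
python3 - <<'E'
from h import *
np.set_printoptions(precision=4,suppress=True)
for n in ("wrist","side"):
    p=capture(n); c=p["image"]
    if n=="side": c=cv2.resize(c[130:250,200:340],None,fx=5,fy=5,interpolation=cv2.INTER_CUBIC)
    cv2.imwrite(f"pics/{n}6.png",c)
print(sense()["tcp_pos"],sense()["wrist_force"])
E
```

```text
time_s: 9.05
tcp_pos: [0.4809, 0.2007, 0.0827]
ee_rot: [[0.002, -0.957, -0.291], [0.001, -0.291, 0.957], [-1.0, -0.002, 0.0]]
wrist_force: [-0.3, 0.2, -0.1]
gripper_width: 0.245
[0.4811 0.2009 0.0831] [-0.7531  1.3047 -0.2444]
```

View pics/wrist6.png

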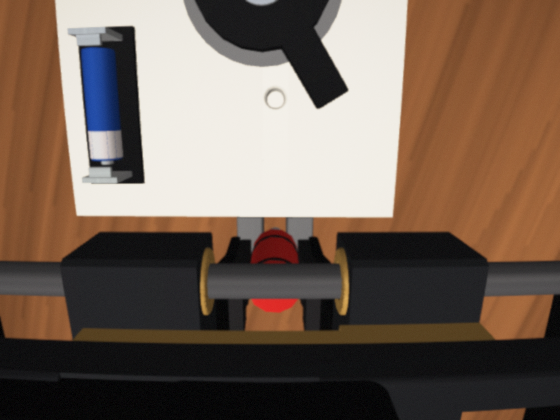

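View pics/side6.png

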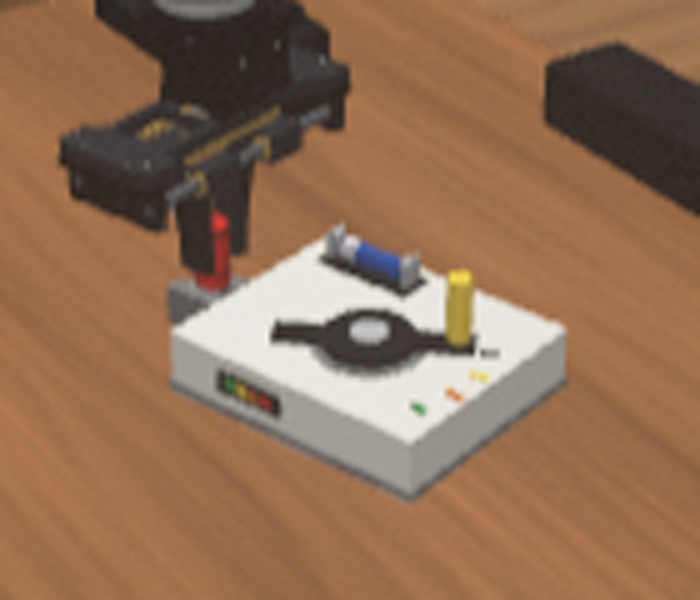

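The head has come down between the cheeks (red at 275,270 in the wrist view), and the TCP reads about 1 mm above its grasp height. I'll release the pin now.

```bash
python3 -m creep '[[0.3,0,0,-0.5,0],[0.4,0,0,-0.5,0],[0.5,0,0,-0.5,0],[0.55,0,0,-0.5,0],[0.6,0,0,-0.5,0],[0.6,0,0,-0.5,0],[0.6,0,0,-0.5,0],[0.6,0,0,-0.5,0]]'
python3 - <<'E'
from h import *
np.set_printoptions(precision=4,suppress=True)
for n in ("wrist","side"):
    p=capture(n); c=p["image"]
    if n=="side": c=cv2.resize(c[130:250,200:340],None,fx=5,fy=5,interpolation=cv2.INTER_CUBIC)
    cv2.imwrite(f"pics/{n}7.png",c)
print(sense()["tcp_pos"],sense()["wrist_force"])
E
```

```text
time_s: 9.95
tcp_pos: [0.4811, 0.2009, 0.0826]
ee_rot: [[0.003, -0.957, -0.291], [0.001, -0.291, 0.957], [-1.0, -0.003, 0.0]]
wrist_force: [0.2, -0.3, -0.2]
gripper_width: 0.599
[0.4811 0.2009 0.0827] [ 0.2072  0.029  -0.2885]
```

View pics/wrist7.png

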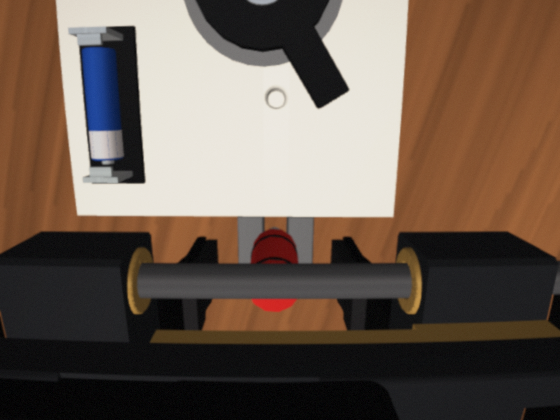

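View pics/side7.png

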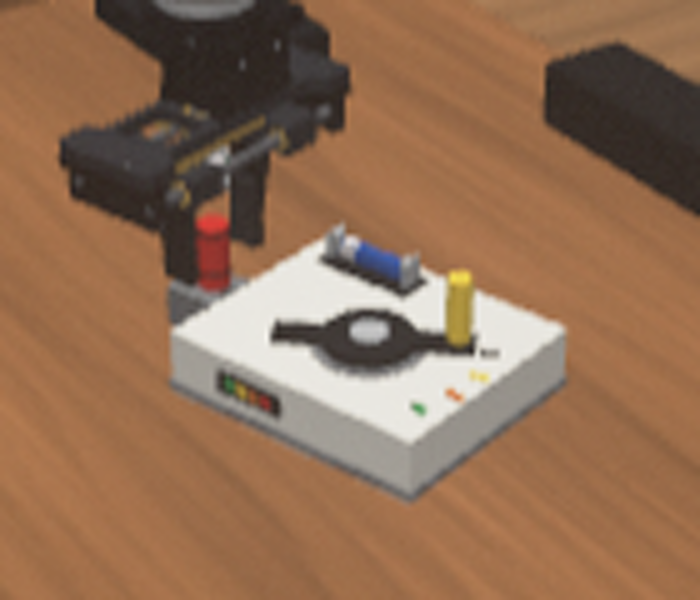

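```bash
python3 -m creep '[[0.6,0,0,20,0],[0.6,0,0,45,0],[0.6,0,0,70,0],[0.6,20,-35,70,0.13],[0.6,40,-75,70,0.27],[0.5,60,-115,70,0.41],[0.4,81,-152,70,0.546],[0.4,81,-152,70,0.546]]'
python3 - <<'E'
from h import *
np.set_printoptions(precision=4,suppress=True)
for n in ("wrist","side"):
    p=capture(n); c=p["image"]
    if n=="side": 
        print([ (np.round(q["centre"],1),q["confidence"]) for q in mark_of(p,"pin_grip")[:1]])
        c=cv2.resize(c[130:250,200:340],None,fx=5,fy=5,interpolation=cv2.INTER_CUBIC)
    else:
        for q in mark_of(p,"post_grip")[:1]: print(q,atz(p,q["centre"],.081))
        im=c.astype(int);b,g,r=im[...,0],im[...,1],im[...,2]
        m=(r>200)&(g>160)&(b<90); k,l,s,cc=cv2.connectedComponentsWithStats(m.astype(np.uint8)); i=1+np.argmax(s[1:,4]); print(s[i],cc[i],atz(p,cc[i],.099))
    cv2.imwrite(f"pics/{n}8.png",c)
print(sense()["tcp_pos"],sense()["wrist_force"])
E
```

```text
time_s: 10.85
tcp_pos: [0.5637, 0.0453, 0.1524]
ee_rot: [[0.002, -0.669, -0.744], [0.002, -0.744, 0.669], [-1.0, -0.003, -0.0]]
wrist_force: [-0.3, 0.4, -1.0]
gripper_width: 0.434
{'centre': [269.6, 231.7], 'confidence': 0.58} [0.5625 0.0498 0.081 ]
[258 228  26  26 484] [271.25   240.1508] [0.5625 0.0483 0.099 ]
[(array([240.5, 182.6]), 0.47)]
[0.5617 0.0492 0.1525] [ 0.022   0.1257 -0.7818]
```

View pics/wrist8.png

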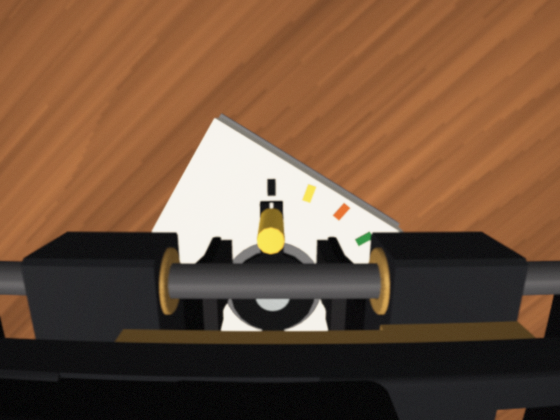

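View pics/side8.png

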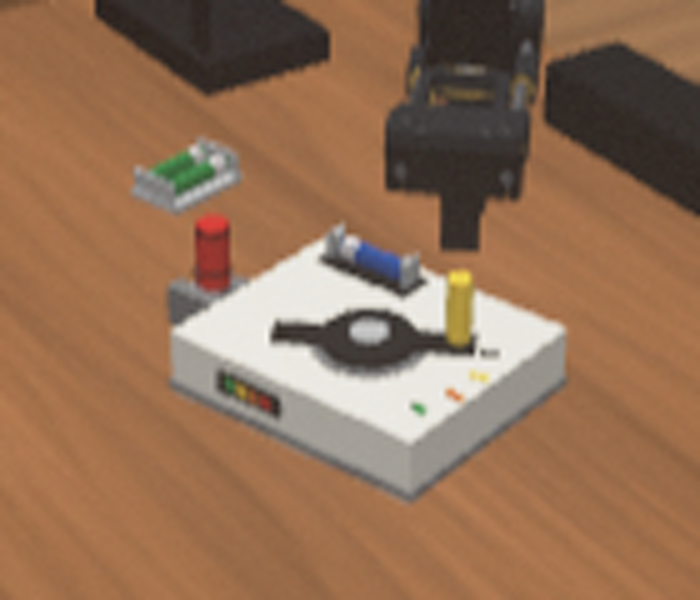

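```bash
python3 -m creep '[[0.4,0.5,-0.5,-20,0],[0.4,0.5,-0.5,-40,0],[0.4,0.5,-0.5,-58,0],[0.4,0.5,-0.5,-69,0],[0.4,0.5,-0.5,-70,0],[0.2,0.5,-0.5,-70,0],[0.0,0.5,-0.5,-70,0],[0.0,0.5,-0.5,-70,0]]'
python3 - <<'E'
from h import *
np.set_printoptions(precision=4,suppress=True)
p=capture("wrist"); cv2.imwrite("pics/wrist9.png",p["image"])
s=sense(); print(s["tcp_pos"],s["wrist_force"],s["gripper_width"])
t=s["tcp_pos"][:2]; c=np.array([.5215,.0850]); v=t-c; r=np.linalg.norm(v); a=np.arctan2(v[1],v[0]); print(r,np.degrees(a))
for th in np.arange(0.07,1.15,.07):
    n=c+r*np.array([np.cos(a-th),np.sin(a-th)])-t; print(round(th,2),np.round(n*1e3,1))
E
```

```text
time_s: 11.85
tcp_pos: [0.5628, 0.049, 0.0835]
ee_rot: [[0.003, -0.667, -0.745], [0.003, -0.745, 0.667], [-1.0, -0.004, -0.0]]
wrist_force: [0.1, -0.1, 0.4]
gripper_width: 0.207
[0.5628 0.049  0.0834] [-0.4213  1.2324  0.6735] 0.17687595022784913
0.054781142823185955 -41.075463623759035
0.07 [-2.6 -2.8]
0.14 [-5.4 -5.4]
0.21 [-8.4 -7.8]
0.28 [-11.6 -10. ]
0.35 [-14.8 -12. ]
0.42 [-18.3 -13.7]
0.49 [-21.8 -15.2]
0.56 [-25.4 -16.4]
0.63 [-29.1 -17.4]
0.7 [-32.9 -18.1]
0.77 [-36.7 -18.6]
0.84 [-40.5 -18.8]
0.91 [-44.4 -18.7]
0.98 [-48.2 -18.4]
1.05 [-52.  -17.7]
1.12 [-55.7 -16.9]
```

View pics/wrist9.png

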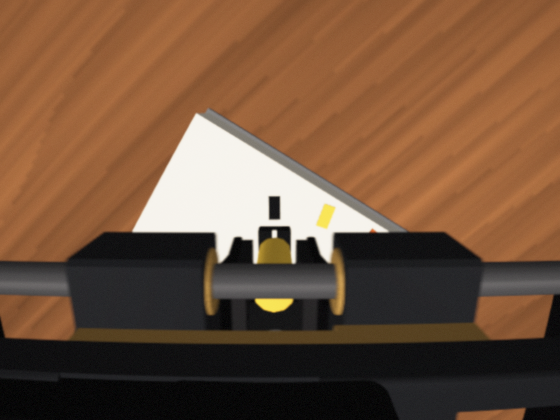

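The post (275,270) is between the pads and gripped, with an opening of about 15.4 mm. Next I drag the dial clockwise along its arc.

```bash
python3 -m creep '[[0.0,-2.6,-2.8,0,-0.07],[0.0,-5.4,-5.4,0,-0.14],[0.0,-8.4,-7.8,0,-0.21],[0.0,-11.6,-10,0,-0.28],[0.0,-14.8,-12,0,-0.35],[0.0,-18.3,-13.7,0,-0.42],[0.0,-21.8,-15.2,0,-0.49],[0.0,-25.4,-16.4,0,-0.56]]'
python3 - <<'E'
from h import *
np.set_printoptions(precision=4,suppress=True)
p=capture("wrist"); cv2.imwrite("pics/wrist10.png",p["image"])
s=sense(); print(s["tcp_pos"],s["wrist_force"],s["gripper_width"])
t=s["tcp_pos"][:2]; c=np.array([.5215,.0850]); v=t-c; r=np.linalg.norm(v); a=np.arctan2(v[1],v[0]); print(r,np.degrees(a),np.radians(-41.08)-a)
a0=np.radians(-41.08); ee=np.array(s["ee_rot"]); print(np.degrees(np.arctan2(-ee[1,1],-ee[0,1])))
for th in np.arange(0.63,1.15,.07):
    n=c+.0548*np.array([np.cos(a0-th),np.sin(a0-th)])-t; print(round(th,2),np.round(n*1e3,1))
E
```

```text
time_s: 12.7
tcp_pos: [0.5385, 0.0331, 0.0835]
ee_rot: [[0.007, -0.961, -0.275], [0.002, -0.275, 0.961], [-1.0, -0.008, 0.0]]
wrist_force: [2.8, 0.8, -4.4]
gripper_width: 0.176
[0.5375 0.0328 0.0835] [ 0.5959  1.6031 -1.62  ] 0.1790702975591725
0.05458710618181221 -72.92430260341905 0.5557879284310645
15.806572831718412
0.63 [-3.9 -1.3]
0.7 [-7.6 -2. ]
0.77 [-11.4  -2.4]
0.84 [-15.3  -2.6]
0.91 [-19.1  -2.5]
0.98 [-22.9  -2.2]
1.05 [-26.7  -1.6]
1.12 [-30.4  -0.7]
```

View pics/wrist10.png

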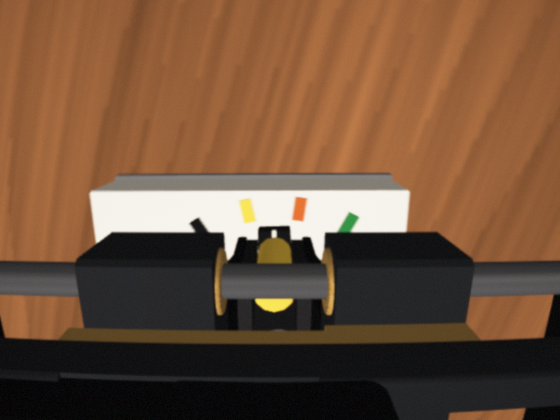

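The post is between the yellow and orange marks (0.55 rad) and tracking the fingers. I'll continue to the green mark.

```bash
python3 -m creep '[[0.0,-3.9,-1.3,0,-0.07],[0.0,-7.6,-2,0,-0.14],[0.0,-11.4,-2.4,0,-0.21],[0.0,-15.3,-2.6,0,-0.28],[0.0,-19.1,-2.5,0,-0.35],[0.0,-22.9,-2.2,0,-0.42],[0.0,-27,-1.6,0,-0.5],[0.0,-28,-1.4,0,-0.51]]'
python3 - <<'E'
from h import *
np.set_printoptions(precision=4,suppress=True)
p=capture("wrist"); cv2.imwrite("pics/wrist11.png",p["image"])
p=capture("top"); cv2.imwrite("pics/top11.png",cv2.resize(p["image"][150:280,170:310],None,fx=5,fy=4.5,interpolation=cv2.INTER_CUBIC))
p=capture("side"); cv2.imwrite("pics/side11.png",cv2.resize(p["image"][130:250,200:340],None,fx=5,fy=5,interpolation=cv2.INTER_CUBIC))
s=sense(); print(s["tcp_pos"],s["wrist_force"],s["gripper_width"])
t=s["tcp_pos"][:2]; c=np.array([.5215,.0850]); v=t-c; r=np.linalg.norm(v); a=np.arctan2(v[1],v[0]); print(r,np.degrees(a),np.radians(-41.08)-a)
E
```

```text
time_s: 13.55
tcp_pos: [0.5101, 0.0317, 0.0835]
ee_rot: [[0.008, -0.973, 0.231], [-0.0, 0.231, 0.973], [-1.0, -0.008, 0.001]]
wrist_force: [4.0, -0.1, -7.1]
gripper_width: 0.171
[0.5101 0.0317 0.0835] [ 2.9656  1.1823 -4.6234] 0.17165353228440686
0.05453126073105209 -102.03433268451207 1.0638537987007295
```

View pics/wrist11.png

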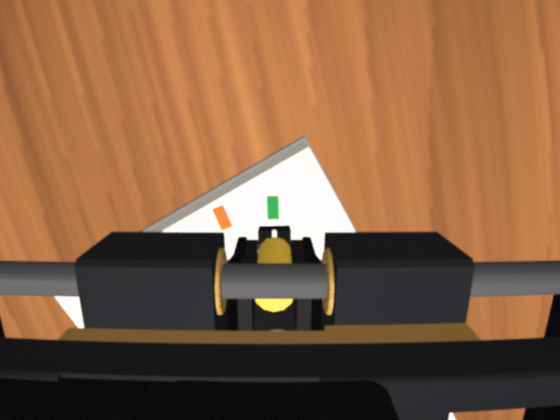

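View pics/side11.png

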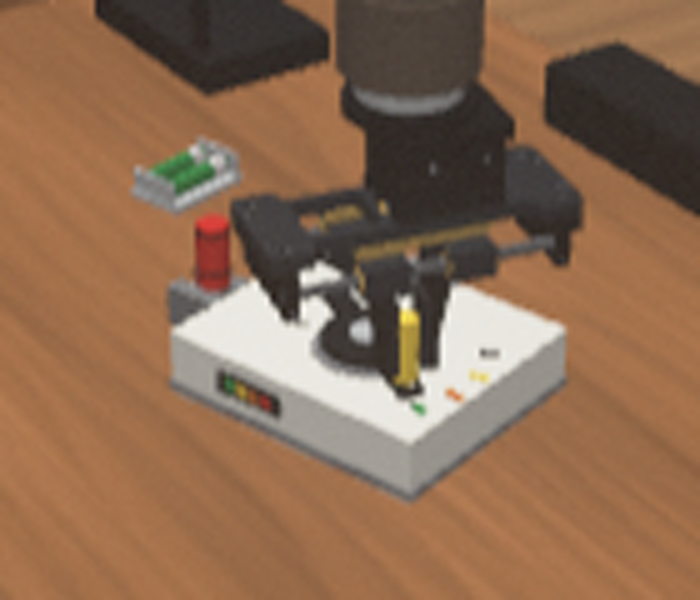

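View pics/top11.png

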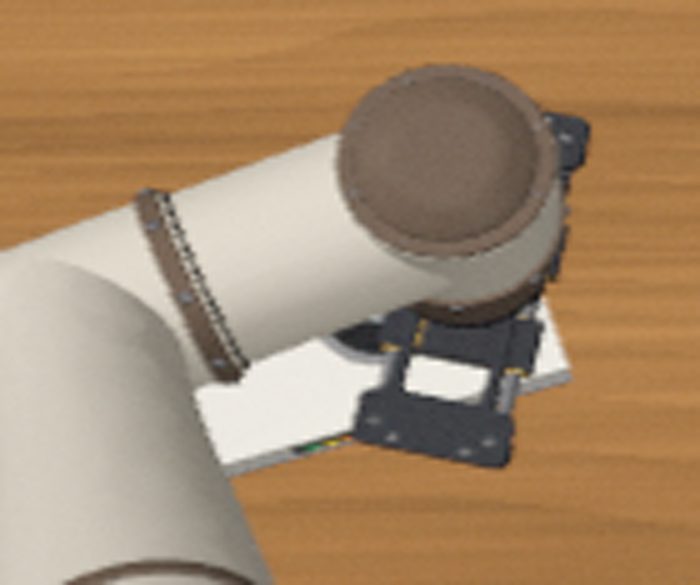

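```bash
python3 -m creep '[[0.0,-1,0.2,0,0],[0.0,-1,0.2,0,0],[0.0,-1,0.2,0,0],[0.0,-1,0.2,0,0],[0.0,-1,0.2,0,0],[0.0,-1,0.2,0,0],[0.0,-1,0.2,0,0],[0.0,-1,0.2,0,0]]'
python3 - <<'E'
from h import *
np.set_printoptions(precision=4,suppress=True)
for k in range(2):
  p=capture("wrist")
  s=sense(); print(s["time_s"],s["tcp_pos"],s["wrist_force"],s["gripper_width"])
  t=s["tcp_pos"][:2]; c=np.array([.5215,.0850]); v=t-c; r=np.linalg.norm(v); a=np.arctan2(v[1],v[0]); print(r,np.degrees(a),np.radians(-41.08)-a)
cv2.imwrite("pics/wrist12.png",p["image"])
p=capture("side"); print(look_for(p,"pin")[:1],mark_of(p,"pin")[:1]); cv2.imwrite("pics/side12.png",cv2.resize(p["image"][130:250,200:340],None,fx=5,fy=5,interpolation=cv2.INTER_CUBIC))
X=.5017-.0212,.1308+.0709
print("expected pin px",proj(p,[*X,.045]),proj(p,[*X,.068]), proj(p,[*X,.091]), mark_of(p,"pin_grip")[:1])
E
```

```text
time_s: 14.5
tcp_pos: [0.5095, 0.0319, 0.0836]
ee_rot: [[0.008, -0.973, 0.23], [-0.001, 0.23, 0.973], [-1.0, -0.008, 0.001]]
wrist_force: [4.8, -1.1, -5.8]
gripper_width: 0.178
14.55 [0.5095 0.0319 0.0836] [ 5.4512 -0.7105 -6.3257] 0.17077672581702452
0.05444076758852425 -102.71355187736259 1.0757084099587095
14.6 [0.5095 0.0319 0.0836] [ 5.007  -0.2043 -5.0329] 0.17029179644323222
0.054474137229743556 -102.72423745140779 1.0758949084082639
[{'box': [239.1, 171.4, 243.8, 188.9], 'confidence': 0.55}] [{'centre': [242.2, 183.6], 'confidence': 0.67}]
expected pin px [241.8932 185.7911] [241.6689 179.6143] [241.4406 173.3267] [{'centre': [341.2, 310.5], 'confidence': 0.37}]
```

View pics/wrist12.png

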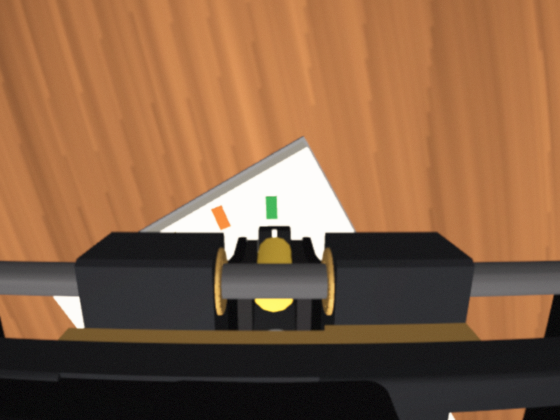

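View pics/side12.png

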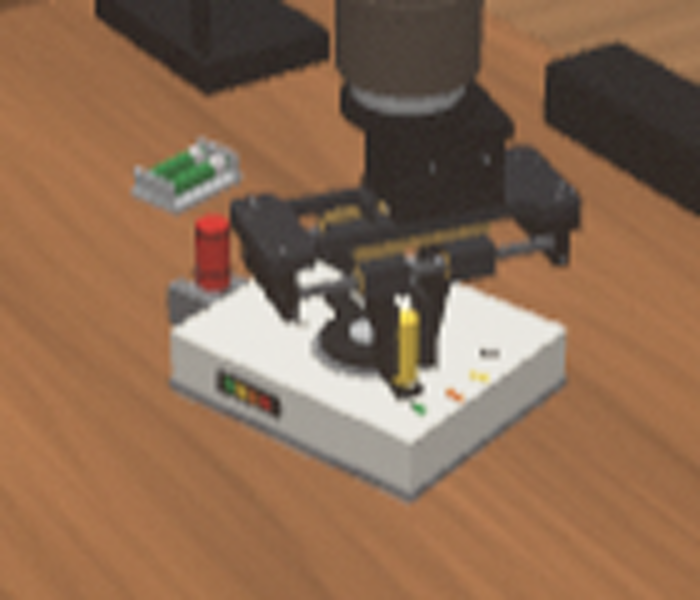

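The post is in line with the green mark (271,207), the dial comes out at about 1.07 rad and steady, and the pin stands upright in the notch. I'm handing in.

```bash
python3 -c "
from station import *
print(finish_job())"
```

```text
the job is handed in; nothing more can be done
None
```

The pin is parked upright in the side notch, and I handed the job in with the gripper holding the dial's post at the green mark. The job took about 15 s of the 45 s, and no verdict was reported.

- **Pin:** I drew it straight up out of the bore, lowered it into the notch and let go. The last side picture shows it upright with its head on the cheeks. Its visible box is within about 3 px of where I expected it.
- **Dial:** I gripped the yellow post and dragged it clockwise along its arc. My last reading puts the dial at about 1.07 rad, worked out from the finger position and steady over several readings. The wrist force shows about 5 N of spring push-back, and the wrist picture shows the post in line with the green mark.
- **Other objects:** I kept the arm clear of the remotes, coasters, jar and spare-cell holder and felt no unexpected contact. I did not measure their positions again at the end.

**Checks that disagreed:** the network's last pin-head mark (`pin_grip`) was a false hit far away, with confidence 0.37. I relied on its pin box and on the picture instead. Its position marks also scattered by 1–3 cm between cameras early on, so I took the fine positions from the wrist picture.

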